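# Eject the yellow battery pack from the charging dock

### The arm

A 6-joint arm with a two-finger parallel gripper is mounted at the origin on the work surface. World frame = base frame: x ahead of the robot, y to its left, z up, the work surface at z = 0. Lengths are in mm, angles in rad, forces in N, time in s.
With the tool pointing down it reaches from about 350 to 975 mm from the base axis. Payload 7.1 kg.
Tool frame: the origin (TCP) lies midway between the tips of the shut fingers; the grasp point (between the pads) lies 19 mm behind it; z points along the fingers, y is the direction in which the jaws open and shut (so a half turn about z gives the same grasp; the last joint's range is limited). The gripper opens to 88 mm and grips with 3 to 60 N. Pads are 20 mm wide; open, the fingers measure 115 mm over their backs; the gripper's body (75 mm by 178 mm) begins 61 mm behind the grasp point.
Start: joints at [-1.27, 0.423, 1.63, -0, 1.089, -0.019], TCP at [196.503, -593.289, 222.675] pointing down, gripper open.
Joint ranges: [-3, 3], [-0.9, 2.11], [0.09, 2.58], [-1.31, 4.45], [0.11, 2.69], [-2.54, 2.54]. Speed limits (rad/s): [2.39, 2.39, 3.01, 3.14, 3.14, 3.14].

### API

Orientations are given as a rotation vector (axis times angle).
In Python, from workcell import ctrl, eyes, spotter gives the robot as it stands. The module is installed in compiled form; this text tells all that it offers.
- The arm moves only by the shell command python3 -m jog 'ROWS' [OPENING]. ROWS is JSON, a list of rows, each a list of 2 entries, a list of its own where there are three numbers: the shift along the tool's x, y, z in cm, then the turn, a rotation vector about the tool's x, y, z in degrees. A call has 1 to 8 rows; each row is the pose to reach, as a shift and turn from the pose measured when the call began, along the tool's axes at that moment; what a row does not reach only later rows make up. A row lasts 1/12 s, in which the tool goes at most 41.7 mm and 7.16 degrees, less where a joint would pass 70% of its speed; a pose out of reach is approached as far as the arm can. A call with a gripper value outside its range is refused whole. OPENING is the gripper command: -1 is fully open, 1 is shut, values between are in proportion, set as the call begins (- or left out, the last holds). The fingers move at their own pace and stop on an object; the grip force is fixed at half the most. Time passes only in rows, so rows that repeat a pose let the fingers close. It gives the time, the measured TCP pose, the force and the opening at its end, in the units of the state.
- ctrl.get_obs(): the state, without advancing time (a new reading comes with each control period).
- eyes.get_image(name): name is "side" or "top" or "wrist"; returns the picture (480x640x3 uint8, blue, green, red); there is no depth.
- eyes.get_calibration(name): a dict with "fx", "fy", "cx", "cy" (pixels), "k1" (the pictures are not rectified: a ray, as slopes to the right and down, at radius r is drawn at 1 + k1 r^2 times it, then the intrinsics apply), "R" (3x3) and "t" (3): a world point X has camera coordinates R X + t. Camera axes: x right, y down, z forward; pixel columns grow to the right and rows downward; lengths in mm; the calibration is good to about 2 mm. A picture is of the moment at which its call begins: read the wrist's pose just before it. get_calibration takes no time and is no camera call; for the wrist camera it gives the pose at the moment of the call.
- ctrl.close_job(): hands the job in, once; it reports no verdict.
Trained networks look in the newest picture that a camera, given by its name, has taken for a name from the list of things; names that differ only in an ending like _2 or _b are one class to them, and where a whole thing is asked for, a point or a joint stands for the part that bears it (a point fixed in the world has none). Each returns a list of dicts, best first, with "confidence" (0 to 1); they miss things now and then, are a little off and sometimes report something else, mostly with a low value. They report only what shows in the picture. A call takes as long as a camera call. They do not tell look-alikes from the thing itself.
- spotter.spot_in(camera, query): "point" ([x, y, z] in mm, in world coordinates, good to about 4 mm: the middle of the surface that is visible of it).
- spotter.cut_out(camera, query): "pixels" (480x640 bool, what is visible of it).
The state is a dict: "t": time; "qpos": joint angles; "qvel": joint speeds; "joint_torque": joint torques, N m; "ee_pos": TCP position; "orientation": TCP orientation; "ft_force": force on the tool from outside, world axes, zero at the start; "moment": the same for the moment, N m; "width": finger opening in mm.
Only numpy, scipy, OpenCV 4.12 (cv2) and the standard library are available. Lean on these libraries where they do the work, as an engineer would, in place of code of your own. Each camera call takes 0.05 s, during which the arm holds its last target.

### The job

The grey charging dock holds three radio battery packs in push-push latches, one yellow and two black. Push the yellow pack down until its latch trips, let it spring up, then draw it out and set it down standing upright in the blue tray. Leave both black packs latched in the dock, and do not drop the yellow one.

Things in the scene. Friction and masses are not known exactly. Their poses are not given: they have to be found in the camera images.
- yellow_pack_center (a point): Centre of the yellow battery pack, a box 60 x 44 x 70 mm (its x, y, z; z up), 0.13-0.25 kg, in a well of the grey dock. Latched, its centre is 60 mm above the table, its top 2 mm above the dock: too low to grip. Pressed 5 mm or more down (8 to 12 N; hard stop at 12 mm) it trips; let go, it rises in 0.5 s to 30 mm above the latched height, stays up loose on a spring plate and lifts straight out.
- black_pack_a_center (a point): Centre of one black battery pack: size, axes and latch as the yellow one, in the same dock, to stay latched. The dock is a fixed grey block 110 x 290 mm (along the packs' x and y), its top face 93 mm above the table, with three wells side by side along the packs' y, 90 mm apart; each well's mouth is 63 x 47 mm. Any pack may be in any well.
- black_pack_b_center (a point): Centre of the other black battery pack: the same in every way, to stay latched in the same dock.
- tray_in (a point): Centre of the inner floor (5 mm above the table) of the fixed, open blue tray: 180 x 150 mm outside along its x and y, walls 5 mm thick, rim 25 mm above the table.
There are look-alikes about, which are no part of the job. Leave any turquoise or white look-alike of the part that bears tray_in alone.

How it is judged:
By the outcome, as a careful person would: the job done as asked, in the order asked, and still so for the second after the job is handed in, with the robot touching nothing.
It also fails if it takes over 48 s, if anything falls off the work surface, if the arm or the gripper's body presses on something with over 40 N, if the wrist force passes 120 N, or if a joint passes its speed limit or range.

## Working session

There is one attempt and no reset: what is moved stays moved. The work goes in short steps, Python scripts to look and compute and a shell command to move; the robot and the scene stay as the last step left them, time stands still between calls to the robot, and variables do not carry over. Pictures are saved under pics/ and viewed, and the job is handed in when it is done.

```bash
mkdir -p pics; python3 - <<'E'
from workcell import ctrl, eyes, spotter
import cv2
o=ctrl.get_obs(); print(o)
for n in("top","side"):
    im=eyes.get_image(n); cv2.imwrite(f"pics/{n}0.png",im)
    for q in ("yellow_pack_center","black_pack_a_center","tray_in"):
        print(n,q,[( [round(float(v),1) for v in d["point"]],round(d["confidence"],2)) for d in spotter.spot_in(n,q)])
    c=eyes.get_calibration(n);print(c)
E
```

```text
{'t': 0.0, 'qpos': array([-1.27001054e+00,  4.23802558e-01,  1.63067219e+00, -2.70931172e-05,
        1.08861301e+00, -1.89777542e-02]), 'qvel': array([ 0.00103283,  0.00047822, -0.00031325, -0.00017275, -0.00090548,
       -0.00049466]), 'joint_torque': array([ 5.47885393e-04, -5.44625437e+01, -2.73663479e+01,  6.44727540e-02,
        2.27408926e-02, -1.35803721e-04]), 'ee_pos': array([ 196.33152189, -592.78351111,  221.93260413]), 'orientation': array([-3.10006389e+00, -4.99930595e-01,  3.66963282e-04]), 'ft_force': array([-0.27288509, -0.0769884 , -1.06484635]), 'moment': array([ 0.03370601,  0.01812241, -0.04224087]), 'width': 87.82352476264906}
top yellow_pack_center [([553.7, -196.1, 92.5], 0.93)]
top black_pack_a_center []
top tray_in [([471.6, 280.2, 8.0], 0.84), ([297.2, -165.1, 5.8], 0.84), ([739.2, 187.5, 4.6], 0.82)]
{'fx': 545.8468791041853, 'fy': 545.8468791041853, 'cx': 318.6590649232866, 'cy': 254.43506799355097, 'k1': -0.07055078436424694, 'R': array([[ 0.01010934, -0.99977336, -0.01873585],
       [-0.9950021 , -0.00819613, -0.09951701],
       [ 0.09934089,  0.01964826, -0.99485945]]), 't': array([  76.2083154 ,  481.33638947, 1003.06353691])}
side yellow_pack_center [([589.9, -17.5, 92.7], 0.6), ([553.6, -188.8, 96.0], 0.5)]
side black_pack_a_center [([588.0, -11.9, 95.4], 0.79)]
side tray_in [([295.7, -162.2, 2.9], 0.94), ([228.4, 331.9, 5.6], 0.87), ([468.4, 282.9, 4.7], 0.65), ([734.3, 191.4, 7.1], 0.64)]
{'fx': 477.55887697134153, 'fy': 477.55887697134153, 'cx': 312.00160120541074, 'cy': 231.45369163841062, 'k1': -0.12341489923366722, 'R': array([[-0.85458926, -0.51889244, -0.02068422],
       [-0.23624145,  0.42393077, -0.87434129],
       [ 0.46245775, -0.7423162 , -0.48487058]]), 't': array([438.95663099, 148.28379362, 693.26188998])}
```

View pics/top0.png

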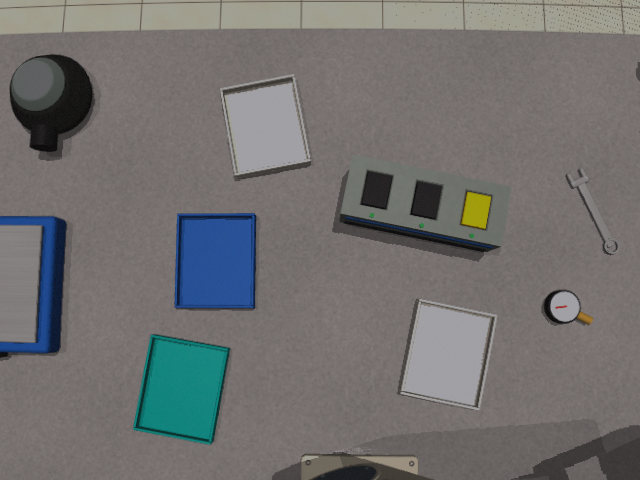

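View pics/side0.png

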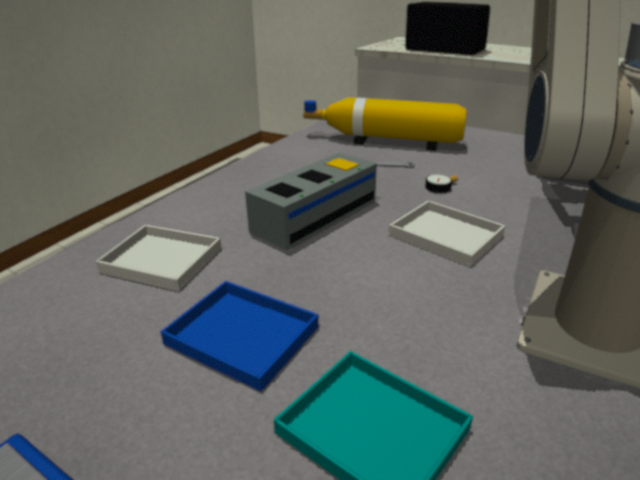

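Candidates. Pack: the yellow pack at top (476,210) / side (342,163); the yellow gas cylinder at side (400,118) is a decoy, and the black packs are at (377,190) and (427,200). Tray: blue at top (216,260); turquoise (182,388), white (265,127) and (449,354), and the blue-edged box at the left edge (30,285) are decoys. I choose the pack at (476,210) and the tray at (216,260), and check them with masks and crops.

```bash
cat > h.py <<'E'
import numpy as np, cv2
from workcell import ctrl, eyes, spotter
from scipy.spatial.transform import Rotation as Ro
def toplane(c,uv,z):
    K=np.array([[c['fx'],0,c['cx']],[0,c['fy'],c['cy']],[0,0,1]])
    uv=np.asarray(uv,float).reshape(-1,1,2)
    d=(uv[:,0]-[c['cx'],c['cy']])/[c['fx'],c['fy']]
    n=cv2.undistortPoints(uv,K,np.array([c['k1'],0,0,0,0.]))[:,0]
    r=np.c_[n,np.ones(len(n))]@c['R']; o=-c['R'].T@c['t']
    s=(z-o[2])/r[:,2]; return (o+s[:,None]*r)[:,:2]
def rect(c,mask,z):
    cs,_=cv2.findContours(mask.astype(np.uint8),cv2.RETR_EXTERNAL,cv2.CHAIN_APPROX_NONE)
    k=max(cs,key=cv2.contourArea); p=toplane(c,k[:,0],z).astype(np.float32)
    return cv2.minAreaRect(p)
def blob(im,lo,hi,seed):
    m=cv2.inRange(cv2.cvtColor(im,cv2.COLOR_BGR2HSV),lo,hi)
    n,l=cv2.connectedComponents(m); return l==l[seed[1],seed[0]]
E
python3 - <<'E'
from h import *
im=cv2.imread('pics/top0.png'); c=eyes.get_calibration('top')
y=blob(im,(22,120,100),(36,255,255),(476,210)); print('yellow',y.sum(),rect(c,y,95))
b=blob(im,(105,120,60),(122,255,255),(216,260)); print('blue at rim',b.sum(),rect(c,b,25))
for s in((377,190),(427,200)):
    m=blob(im,(0,0,0),(180,255,60),s); print('blk',m.sum(),rect(c,m,95))
s=cv2.imread('pics/side0.png'); cs=eyes.get_calibration('side')
ys=blob(s,(20,120,100),(36,255,255),(342,163)); print('side y',ys.sum(),rect(cs,ys,95))
bs=blob(s,(105,120,40),(125,255,255),(240,335)); print('side b',bs.sum(),rect(cs,bs,25))
a=cv2.resize(im[150:270,330:520],(570,360)); d=cv2.resize(im[200:320,160:270],(230*1,360//1)) 
cv2.imwrite('pics/crop1.png',np.hstack([a,d]))
o=ctrl.get_obs(); print(Ro.from_rotvec(o['orientation']).as_matrix().round(3))
E
```

```text
yellow 821 ((555.725830078125, -198.43417358398438), (43.794559478759766, 59.92535400390625), 78.42243957519531)
blue at rim 7212 ((468.9748840332031, 276.6881103515625), (178.4139862060547, 152.12893676757812), 0.7249972820281982)
blk 917 ((590.0552978515625, -21.866992950439453), (46.703861236572266, 62.516136169433594), 78.85359191894531)
blk 920 ((572.665771484375, -110.10350036621094), (47.044647216796875, 62.87575149536133), 78.77606201171875)
side y 242 ((554.48876953125, -197.96017456054688), (50.56871795654297, 66.27812957763672), 77.66532135009766)
side b 9970 ((460.9257507324219, 285.4482116699219), (192.93844604492188, 165.12045288085938), 0.4282521903514862)
[[ 0.949  0.314 -0.   ]
 [ 0.314 -0.949  0.   ]
 [ 0.    -0.    -1.   ]]
```

View pics/crop1.png

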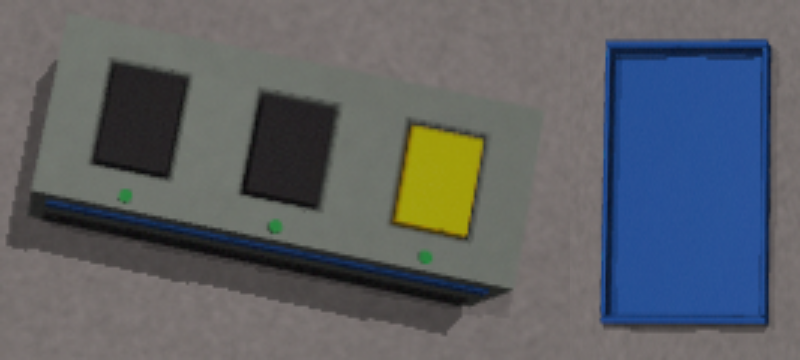

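The crops show the yellow pack in the end well, 43.8 x 59.9 mm and 89.9 mm from its neighbour, and a plain blue tray of 178 x 152 mm. Both match the description. Next I move above the yellow pack with the fingers shut and the jaw axis along the pack's y.

```bash
python3 -m jog '[[[46.5,-26.1,0],[0,0,29.3]],[[46.5,-26.1,0],[0,0,29.3]],[[46.5,-26.1,0],[0,0,29.3]],[[46.5,-26.1,0],[0,0,29.3]],[[46.5,-26.1,0],[0,0,29.3]],[[46.5,-26.1,0],[0,0,29.3]],[[46.5,-26.1,0],[0,0,29.3]],[[46.5,-26.1,0],[0,0,29.3]]]' 1
cat >> h.py <<'E'
def go(x,y,z,yang):
    "shift (cm) in tool axes and turn about tool z (deg) to reach TCP x,y,z with tool y axis at world angle yang"
    o=ctrl.get_obs(); R=Ro.from_rotvec(o['orientation'])
    s=R.inv().apply(np.array([x,y,z])-o['ee_pos'])/10
    T=np.column_stack([[-np.sin(np.radians(yang)),np.cos(np.radians(yang)),0],[np.cos(np.radians(yang)),np.sin(np.radians(yang)),0],[0,0,-1]])
    if np.linalg.det(T)<0: T[:,0]*=-1
    r=(R.inv()*Ro.from_matrix(T)).as_rotvec(degrees=True)
    print('t',round(o['t'],2),'pos',o['ee_pos'].round(1),'F',o['ft_force'].round(1),'w',round(o['width'],1),'| shift',s.round(2),'turn',r.round(2))
E
python3 -c "
from h import *
go(555.5,-198.3,180,-101)"
```

```text
t: 1.07
ee_pos: [418.6, -349.6, 222.9]
orientation: [3.127, -0.301, 0.001]
ft_force: [0.8, -0.7, -0.3]
width: 37.7
t 1.07 pos [ 418.6 -349.6  222.9] F [ 0.8 -0.7 -0.3] w 37.7 | shift [ 10.56 -17.46   4.29] turn [ 0.   -0.02  0.01]
```

```bash
python3 -m jog '[[[10.6,-17.5,4.3],[0,0,0]],[[10.6,-17.5,4.3],[0,0,0]],[[10.6,-17.5,4.3],[0,0,0]],[[10.6,-17.5,4.3],[0,0,0]],[[10.6,-17.5,4.3],[0,0,0]],[[10.6,-17.5,4.3],[0,0,0]],[[10.6,-17.5,4.3],[0,0,0]],[[10.6,-17.5,4.3],[0,0,0]]]' 1
python3 -c "
from h import *
c=eyes.get_calibration('wrist'); im=eyes.get_image('wrist'); cv2.imwrite('pics/w1.png',im)
for q in ('yellow_pack_center','black_pack_a_center'):
  print(q,[(d['point'],round(d['confidence'],2)) for d in spotter.spot_in('wrist',q)])
m=cv2.inRange(cv2.cvtColor(im,cv2.COLOR_BGR2HSV),(22,120,80),(36,255,255)); print(m.sum()/255, rect(c,m>0,95))
go(555.5,-198.3,105,-101)"
```

```text
t: 1.73
ee_pos: [555.6, -198.0, 179.8]
orientation: [3.127, -0.299, -0.001]
ft_force: [-0.1, -0.5, -0.1]
width: 0.6
yellow_pack_center [([559.8, -198.6, 96.0], 0.64)]
black_pack_a_center [([595.2, -26.5, 97.9], 0.86)]
5961.0 ((557.0841674804688, -201.08978271484375), (44.309627532958984, 61.16639709472656), 79.07582092285156)
t 1.88 pos [ 555.2 -199.3  180.4] F [-0.4  0.1 -0.5] w 0.3 | shift [ 0.01 -0.1   7.54] turn [ 0.02 -0.04 -0.1 ]
```

View pics/w1.png

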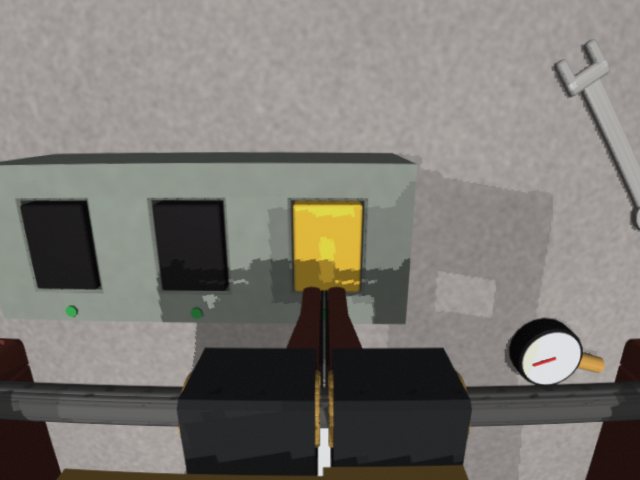

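The wrist view shows the yellow pack at (328,245) with the shut fingertips just in front of it at (325,295). All three position estimates agree within 3 mm. I descend.

```bash
python3 -m jog '[[[0.1,0,3.8],[0,0,0]],[[0.1,0,6],[0,0,0]],[[0.1,0,7.4],[0,0,0]],[[0.1,0,7.8],[0,0,0]],[[0.1,0,7.8],[0,0,0]]]' 1
python3 -c "
from h import *
go(556,-199.3,88,-101)"
```

```text
t: 2.3
ee_pos: [555.0, -200.4, 101.6]
orientation: [-3.127, 0.307, 0.002]
ft_force: [-0.5, 0.1, 0.1]
width: 0.3
t 2.3 pos [ 555.  -200.4  101.6] F [-0.5  0.1  0.1] w 0.3 | shift [ 0.08 -0.12  1.36] turn [ 0.    0.07 -0.2 ]
```

```bash
python3 -m jog '[[[0.1,-0.1,0.3],[0,0,0]],[[0.1,-0.1,0.6],[0,0,0]],[[0.1,-0.1,0.9],[0,0,0]],[[0.1,-0.1,1.1],[0,0,0]],[[0.1,-0.1,1.3],[0,0,0]],[[0.1,-0.1,1.4],[0,0,0]],[[0.1,-0.1,1.4],[0,0,0]]]' 1
python3 -c "
from h import *
go(556,-199.3,86,-101)"
```

```text
t: 2.88
ee_pos: [557.5, -200.3, 89.4]
orientation: [3.126, -0.306, 0.003]
ft_force: [-1.8, -2.2, 8.2]
width: 0.2
t 2.88 pos [ 557.5 -200.3   89.4] F [-1.8 -2.2  8.2] w 0.2 | shift [-0.17 -0.07  0.34] turn [ 0.05 -0.12 -0.18]
```

```bash
python3 -m jog '[[[0,0,0.15],[0,0,0]],[[0,0,0.3],[0,0,0]],[[0,0,0.35],[0,0,0]],[[0,0,0.35],[0,0,0]]]' 1
python3 -c "
from h import *
go(556,-199.3,150,-101)"
```

```text
t: 3.22
ee_pos: [557.8, -200.5, 87.4]
orientation: [3.125, -0.306, 0.005]
ft_force: [-2.9, -0.4, 9.5]
width: 0.7
t 3.22 pos [ 557.8 -200.5   87.4] F [-2.9 -0.4  9.5] w 0.7 | shift [-0.18 -0.07 -6.26] turn [ 0.07 -0.18 -0.18]
```

Contact at 9.5 N, about 7.5 mm down. I release straight up.

```bash
python3 -m jog '[[[0,0,-1],[0,0,0]],[[0,0,-3],[0,0,0]],[[0,0,-5],[0,0,0]],[[0,0,-7.5],[0,0,0]],[[0,0,-7.5],[0,0,0]],[[0,0,-7.5],[0,0,0]],[[0,0,-7.5],[0,0,0]],[[0,0,-7.5],[0,0,0]]]' -1
python3 -c "
from h import *
c=eyes.get_calibration('wrist'); im=eyes.get_image('wrist'); t=eyes.get_image('top'); ct=eyes.get_calibration('top')
cv2.imwrite('pics/r.png',np.hstack([cv2.resize(im,(400,300)),cv2.resize(t[130:280,320:520],(400,300))]))
y=blob(t,(22,120,100),(36,255,255),(480,210));print(rect(ct,y,125))
m=cv2.inRange(cv2.cvtColor(im,cv2.COLOR_BGR2HSV),(22,120,80),(36,255,255)); print(rect(c,m>0,125))
go(556,-199.3,102,-101)"
```

```text
t: 3.88
ee_pos: [557.0, -200.1, 161.7]
orientation: [3.125, -0.306, 0.002]
ft_force: [0.1, 1.5, -0.7]
width: 50.4
((543.4381103515625, -194.89443969726562), (41.5475959777832, 33.849143981933594), 81.0131607055664)
((560.6266479492188, -201.4105224609375), (43.663177490234375, 67.02471160888672), 78.80856323242188)
t 3.98 pos [ 556.9 -200.1  161.4] F [ 0.3  0.7 -0. ] w 58.4 | shift [-0.12 -0.07  5.94] turn [ 0.05 -0.07 -0.18]
```

View pics/r.png

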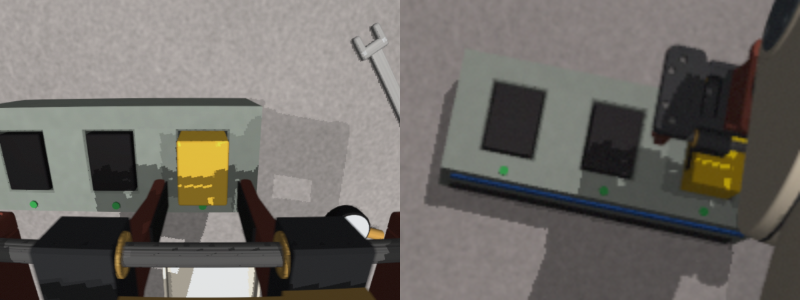

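The pack has popped up (side face visible, wrist view (202,170)), the blacks are still flush, and the pack is centred between the fingers. I finish opening, then descend to grip.

```bash
python3 -m jog '[[[-0.1,0,0],[0,0,-0.2]],[[-0.1,0,0],[0,0,-0.2]],[[-0.1,0,0],[0,0,-0.2]],[[-0.1,0,0],[0,0,-0.2]],[[-0.1,0,2.5],[0,0,-0.2]],[[-0.1,0,4.5],[0,0,-0.2]],[[-0.1,0,5.8],[0,0,-0.2]],[[-0.1,0,6],[0,0,-0.2]]]' -1
python3 -c "
from h import *
go(556,-199.3,101,-101)"
```

```text
t: 4.65
ee_pos: [554.4, -199.4, 98.9]
orientation: [-3.127, 0.3, 0.005]
ft_force: [0.2, 0.2, 0.3]
width: 87.6
t 4.65 pos [ 554.4 -199.4   98.9] F [0.2 0.2 0.3] w 87.6 | shift [ 0.15 -0.04 -0.21] turn [0.01 0.17 0.02]
```

```bash
python3 -m jog '[[[0.1,0,-0.2],[0,0,0]],[[0.1,0,-0.2],[0,0,0]],[[0.1,0,-0.2],[0,0,0]],[[0.1,0,-0.2],[0,0,0]],[[0.1,0,-0.2],[0,0,0]],[[0.1,0,-0.2],[0,0,0]],[[0.1,0,-0.2],[0,0,0]],[[0.1,0,-0.2],[0,0,0]]]' 1
python3 -c "
from h import *
go(556,-199.3,200,-101)"
```

```text
t: 5.32
ee_pos: [555.6, -199.7, 101.3]
orientation: [3.127, -0.301, -0.004]
ft_force: [-0.6, -0.1, 2.0]
width: 43.8
t 5.32 pos [ 555.6 -199.7  101.3] F [-0.6 -0.1  2. ] w 43.8 | shift [ 0.01 -0.04 -9.87] turn [0.02 0.14 0.02]
```

Gripped at 43.8 mm. I lift straight, slowly at first.

```bash
python3 -m jog '[[[0,0,0],[0,0,0]],[[0,0,-0.8],[0,0,0]],[[0,0,-1.8],[0,0,0]],[[0,0,-3],[0,0,0]],[[0,0,-4.5],[0,0,0]],[[0,0,-6.5],[0,0,0]],[[0,0,-8.5],[0,0,0]],[[0,0,-10],[0,0,0]]]' 1
python3 -c "
from h import *
im=eyes.get_image('wrist'); t=eyes.get_image('side')
cv2.imwrite('pics/l.png',np.hstack([cv2.resize(im,(400,300)),cv2.resize(t,(400,300))]))
go(469,277,200,-90)"
```

```text
t: 5.98
ee_pos: [556.5, -199.9, 204.2]
orientation: [3.126, -0.3, -0.0]
ft_force: [0.9, 0.1, -2.2]
width: 43.6
t 6.08 pos [ 557.8 -200.4  205.1] F [-0.  -0.4 -1.8] w 43.8 | shift [-17.81 -45.18   0.38] turn [  0.1   -0.21 -10.98]
```

View pics/l.png

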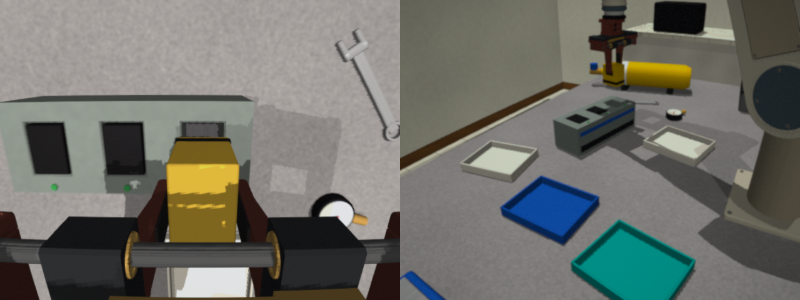

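The pack is out of its well and held upright, the blacks still seated. I carry it to the blue tray.

```bash
python3 -m jog '[[[-0.5,-1.2,0],[0,0,0]],[[-1.5,-3.8,0],[0,0,-1]],[[-2.7,-6.8,0],[0,0,-2]],[[-3.9,-10,0],[0,0,-3]],[[-5.1,-13,0],[0,0,-4]],[[-6.3,-16,0],[0,0,-5]],[[-7.5,-19,0],[0,0,-6]],[[-8.7,-22,0],[0,0,-7]]]' 1
python3 -c "
from h import *
go(469,278,200,-90)"
```

```text
t: 6.75
ee_pos: [512.5, 34.1, 203.6]
orientation: [3.138, -0.108, 0.003]
ft_force: [0.8, -0.3, -2.0]
width: 44.1
t 6.75 pos [512.5  34.1 203.6] F [ 0.8 -0.3 -2. ] w 44.1 | shift [ -6.01 -24.03   0.31] turn [ 0.11 -0.11 -3.93]
```

```bash
python3 -m jog '[[[-0.9,-3.5,0],[0,0,-1]],[[-1.8,-7,0],[0,0,-2]],[[-2.7,-10.8,0],[0,0,-3]],[[-3.6,-14.5,0],[0,0,-4]],[[-4.6,-18.3,0],[0,0,-4]],[[-5.5,-21.8,0],[0,0,-4]],[[-6,-23.6,0.2],[0,0,-4]],[[-6,-24,0.3],[0,0,-4]]]' 1
python3 -c "
from h import *
im=eyes.get_image('wrist'); t=eyes.get_image('side'); p=eyes.get_image('top')
cv2.imwrite('pics/m.png',np.hstack([cv2.resize(im,(400,300)),cv2.resize(t,(400,300))]))
cv2.imwrite('pics/m2.png',p)
go(469,278,62,-90)"
```

```text
t: 7.42
ee_pos: [466.9, 280.8, 199.1]
orientation: [3.14, 0.008, 0.0]
ft_force: [-0.1, -0.7, -2.2]
width: 43.8
t 7.57 pos [468.2 277.3 199.3] F [-0.3 -0.4 -1.5] w 43.8 | shift [ 0.08 -0.12 13.73] turn [ 0.19 -0.02  0.13]
```

View pics/m.png

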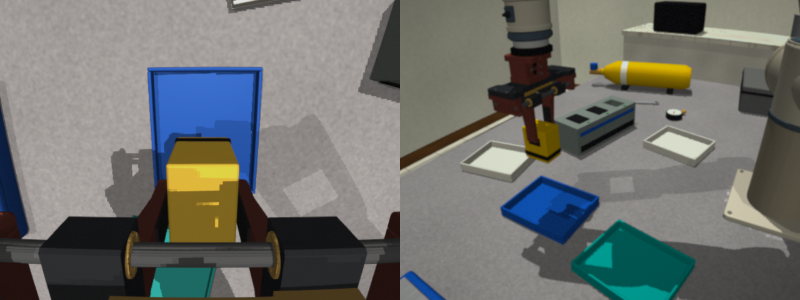

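View pics/m2.png

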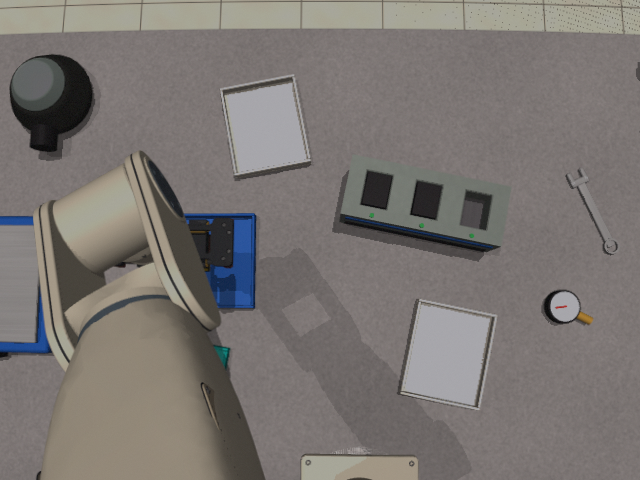

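The pack hangs upright over the blue tray (wrist (205,190)) and the blacks are still latched at top (377,190) and (427,200). I lower it.

```bash
python3 -m jog '[[[0,0,2],[0.1,0,0]],[[0,0,5],[0.2,0,0]],[[0,0,8],[0.2,0,0]],[[0,0,10.5],[0.2,0,0]],[[0,0,12.5],[0.2,0,0]],[[0,0,13.5],[0.2,0,0]],[[0,0,13.8],[0.2,0,0]],[[0,0,13.8],[0.2,0,0]]]' 1
python3 -c "
from h import *
go(469,278,51.5,-90)"
```

```text
t: 8.23
ee_pos: [468.2, 275.9, 61.0]
orientation: [3.141, 0.002, -0.001]
ft_force: [0.1, 0.4, -2.1]
width: 43.6
t 8.23 pos [468.2 275.9  61. ] F [ 0.1  0.4 -2.1] w 43.6 | shift [ 0.08 -0.21  0.95] turn [0.02 0.04 0.06]
```

```bash
python3 -m jog '[[[0,0,0.2],[0,0,0]],[[0,0,0.4],[0,0,0]],[[0,0,0.6],[0,0,0]],[[0,0,0.75],[0,0,0]],[[0,0,0.85],[0,0,0]],[[0,0,0.85],[0,0,0]]]' 1
python3 -c "
from h import *
go(469,278,51,-90)"
```

```text
t: 8.73
ee_pos: [468.2, 275.9, 52.6]
orientation: [3.141, 0.002, -0.001]
ft_force: [-0.4, 0.2, -2.6]
width: 43.9
t 8.73 pos [468.2 275.9  52.6] F [-0.4  0.2 -2.6] w 43.9 | shift [ 0.08 -0.21  0.16] turn [0.02 0.04 0.07]
```

Not yet touching (force still carries the weight); creep lower.

```bash
python3 -m jog '[[[0,0,0.07],[0,0,0]],[[0,0,0.14],[0,0,0]],[[0,0,0.2],[0,0,0]],[[0,0,0.2],[0,0,0]]]' 1
python3 -c "
from h import *
go(469,278,51,-90)"
```

```text
t: 9.07
ee_pos: [468.4, 276.1, 51.3]
orientation: [3.141, 0.002, -0.0]
ft_force: [-2.7, -1.2, 6.4]
width: 43.9
t 9.07 pos [468.4 276.1  51.3] F [-2.7 -1.2  6.4] w 43.9 | shift [ 0.06 -0.19  0.03] turn [0.01 0.01 0.07]
```

Seated, at the expected height. I open and then retreat straight up.

```bash
python3 -m jog '[[[0,0,0],[0,0,0]],[[0,0,0],[0,0,0]],[[0,0,0],[0,0,0]],[[0,0,0],[0,0,0]],[[0,0,0],[0,0,0]],[[0,0,0],[0,0,0]],[[0,0,0],[0,0,0]],[[0,0,0],[0,0,0]]]' -1
python3 -m jog '[[[0,0,-1],[0,0,0]],[[0,0,-3],[0,0,0]],[[0,0,-6],[0,0,0]],[[0,0,-9],[0,0,0]],[[0,0,-12],[0,0,0]],[[0,0,-15],[0,0,0]],[[0,0,-15],[0,0,0]],[[0,0,-15],[0,0,0]]]' -1
python3 -m jog '[[[-10,10,0],[0,0,0]],[[-10,15,0],[0,0,0]],[[-10,20,0],[0,0,0]],[[-10,25,0],[0,0,0]],[[-10,25,0],[0,0,0]],[[-10,25,0],[0,0,0]],[[-10,25,0],[0,0,0]],[[-10,25,0],[0,0,0]]]' -1
python3 -c "
from h import *
t=eyes.get_image('side'); p=eyes.get_image('top'); c=eyes.get_calibration('top')
cv2.imwrite('pics/f.png',np.hstack([cv2.resize(p,(400,300)),cv2.resize(t,(400,300))]))
m=cv2.inRange(cv2.cvtColor(p,cv2.COLOR_BGR2HSV),(22,120,80),(36,255,255)); print(rect(c,m>0,75))
for n in('top','side'):print([(d['point'],d['confidence']) for d in spotter.spot_in(n,'yellow_pack_center')])
go(469,278,51,-90)"
```

```text
t: 9.73
ee_pos: [468.4, 276.1, 51.2]
orientation: [3.141, 0.002, -0.001]
ft_force: [0.8, -0.3, 0.5]
width: 87.3
t: 10.4
ee_pos: [469.4, 276.6, 203.7]
orientation: [-3.14, -0.002, -0.006]
ft_force: [0.5, -1.0, 0.2]
width: 88.1
t: 11.07
ee_pos: [367.1, 23.5, 201.7]
orientation: [-3.14, 0.004, -0.001]
ft_force: [0.8, 0.5, -0.3]
width: 87.8
((468.4418029785156, 276.19720458984375), (44.04639434814453, 59.46776580810547), 89.18560791015625)
[([466.2, 272.3, 72.2], 0.63)]
[([455.2, 293.9, 53.2], 0.9)]
t 11.27 pos [369.8  27.  202.4] F [-0.3 -0.2  0.4] w 87.5 | shift [  9.91 -25.05  15.23] turn [-0.13 -0.17  0.08]
```

View pics/f.png

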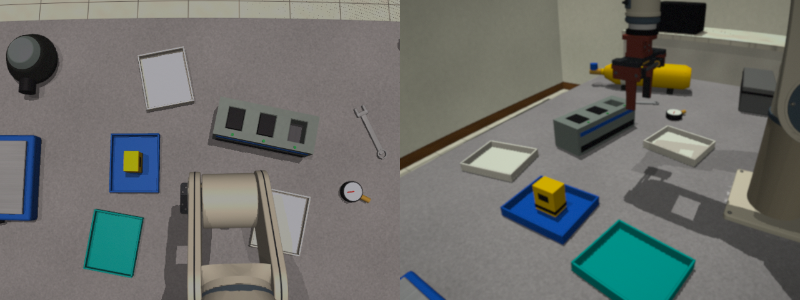

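The yellow pack stands upright in the middle of the blue tray (top view (132,161), side view (549,196)). The black packs are flush in the dock and the arm is clear.

```bash
python3 -c "
from workcell import ctrl
print(ctrl.close_job())"
```

```text
the job is handed in; nothing more can be done
None
```

The yellow pack is standing upright in the blue tray, and the job was handed in at about 11.3 s. I pressed it about 7.5 mm at 9.5 N. It popped up, I gripped it at 43.8 mm, lifted it straight out and lowered it until it touched the tray floor before letting go.

In the last pictures:
- **Yellow pack:** its top face measured 44 x 59 mm at (468, 276), near the tray's centre, taking its top at 75 mm, the height for a pack standing on the floor.
- **Black packs:** both looked flush in the dock. I judged this by eye and did not measure their heights.
- **Arm:** clear of everything, with the wrist force near zero.

The two network fixes on the placed pack, from the top and side cameras, were about 25 mm apart. The side one was the visible-surface point on the near face, and I relied on the top picture, where the network was about 4 mm from my measurement.

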